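# Find the candle holder that passes the gauge and tray it

## Task

Only one of the three wooden candle holders on the board has a properly bored candle cup. Take the steel gauge from its stand and try it in the cups by feel, gently and without forcing it, until you find the one it goes into fully home, down to its shoulder; let go of it there, then, with the gauge still standing home in it, set that holder gently down flat in the gift tray. Leave the two rejects standing where they are on the board, and do not disturb the other things on the table.

Things in the scene. Friction and masses are not known exactly. Their poses are not given: they have to be found in the camera images.
- holder_1_center (a point): centre (half-way up) of a wooden candle holder: a loose plain wooden bar 130 mm long (its x axis), 50 mm wide (its y axis), 42 mm tall (z up), about 0.3 kg, standing flat on the plywood board. Near its +x end a dark steel candle cup is let into its top; two brass tacks mark its -x end. It is lifted by pinching it across its 50 mm width at the centre. The three holders look alike
- holder_1_hole (a point): centre of this holder's cup pocket, level with the top face, 36 mm from the holder's centre towards +x; z up. A round dark steel cup (30 mm outside, 34 mm tall, mouth 22 mm wide, rim flush with the wood) stands loose in the 38 mm square pocket with 4 mm of play all round, so its true centre lies up to 4 mm from this point, to be found by feel or sight
- holder_2_center (a point): centre (half-way up) of a wooden candle holder: a loose plain wooden bar 130 mm long (its x axis), 50 mm wide (its y axis), 42 mm tall (z up), about 0.3 kg, standing flat on the plywood board. Near its +x end a dark steel candle cup is let into its top; two brass tacks mark its -x end. It is lifted by pinching it across its 50 mm width at the centre. The three holders look alike
- holder_2_hole (a point): centre of this holder's cup pocket, level with the top face, 36 mm from the holder's centre towards +x; z up. A round dark steel cup (30 mm outside, 34 mm tall, mouth 22 mm wide, rim flush with the wood) stands loose in the 38 mm square pocket with 4 mm of play all round, so its true centre lies up to 4 mm from this point, to be found by feel or sight
- holder_3_center (a point): centre (half-way up) of a wooden candle holder: a loose plain wooden bar 130 mm long (its x axis), 50 mm wide (its y axis), 42 mm tall (z up), about 0.3 kg, standing flat on the plywood board. Near its +x end a dark steel candle cup is let into its top; two brass tacks mark its -x end. It is lifted by pinching it across its 50 mm width at the centre. The three holders look alike
- holder_3_hole (a point): centre of this holder's cup pocket, level with the top face, 36 mm from the holder's centre towards +x; z up. A round dark steel cup (30 mm outside, 34 mm tall, mouth 22 mm wide, rim flush with the wood) stands loose in the 38 mm square pocket with 4 mm of play all round, so its true centre lies up to 4 mm from this point, to be found by feel or sight
- gauge_grip (a point): where to grip the gauge: on its axis (z up), 24 mm above its shoulder. The gauge is a loose steel pin of 0.11 kg: below, a shaft 20 mm in diameter and 26 mm long with a 0.6 mm bevel at its foot; above, a handle 28 mm in diameter and 36 mm tall, whose flat underside around the shaft is the shoulder. The grip point is 50 mm above the foot and 12 mm below the top. It stands upright in the stand, its shoulder on the stand's top
- gauge_shoulder (a point): point on the gauge's axis at its shoulder, 26 mm above its foot. The three cup mouths look alike; inside, the good cup stays 22 mm wide for 34 mm, so that the gauge goes home, shoulder on the cup's rim; one cup narrows to 14 mm and stops the foot 8 mm down; one has a solid floor 16 mm down. Which cup is where changes each run and cannot be told from the poses
- stand: fixed dark wooden block 70 x 70 x 36 mm with a 25 mm hole, 30 mm deep, in its top, in which the gauge stands at the start; origin at the centre of its underside on the table
- board: fixed plywood board 230 (x) x 400 (y) mm, 12 mm thick, lying on the table, on which the three holders stand; origin at the centre of its underside
- tray_in (a point): centre of the inner floor of the gift tray: a fixed, shallow, open wooden tray, 210 mm (its x axis) x 135 mm (y) outside, 198 x 123 mm inside, walls 6 mm thick, rim 23 mm above the table, inner floor 6 mm above the table
- pinecone_1: bystander, to be left alone: a brown pine cone, 42 mm across, 50 mm tall, stands on the table between the robot and the board; origin at the centre of its underside
- pinecone_2: bystander, to be left alone: a second such pine cone; origin at the centre of its underside
- salve_jar: bystander, to be left alone: an amber glass jar with a metal lid, 60 mm across, 75 mm tall; origin at the centre of its underside
- syrup_bottle: bystander, to be left alone: an amber bottle, 60 mm across, 150 mm tall, beyond the board; origin at the centre of its underside
- ribbon_spool: bystander, to be left alone: a cardboard spool of red ribbon lying flat, 68 mm across, 35 mm tall; origin at the centre of its underside
- tin: bystander, to be left alone: a plain metal tin, 70 mm across, 60 mm tall, beyond the board; origin at the centre of its underside

How it is judged:
On the way, in this order (a step that is already met when the one before it is completed fails the run):
1. the gauge is lifted out of its stand (distance of gauge_grip from where it was at the start of the episode above 0.05 m), for 0.1 s.
2. the gauge is fully home in the cup of a holder and let go (((distance between gauge_shoulder and holder_1_hole below 0.007 m and angle between the z axis of gauge_grip and the z axis of holder_1_center, either way round below 0.08 rad) or (distance between gauge_shoulder and holder_2_hole below 0.007 m and angle between the z axis of gauge_grip and the z axis of holder_2_center, either way round below 0.08 rad) or (distance between gauge_shoulder and holder_3_hole below 0.007 m and angle between the z axis of gauge_grip and the z axis of holder_3_center, either way round below 0.08 rad)) and contact force between gauge and the fingers below 0.1 N), for 0.2 s.
At the end, for the whole second after the job is handed in: The gauge stands home in the good holder (shoulder within 7 mm of the mouth point, 0.08 rad); that holder lies flat and still on the tray floor (within 60 mm along, 45 mm across of its centre, 0.08 rad); the other two stand upright within 40 mm of their start (((distance between gauge_shoulder and holder_1_hole below 0.007 m and angle between the z axis of gauge_grip and the z axis of holder_1_center, either way round below 0.08 rad and x of holder_1_center in the frame of tray_in between -0.06 and 0.06 m and y of holder_1_center in the frame of tray_in between -0.045 and 0.045 m and z of holder_1_center in the frame of tray_in between 0.015 and 0.027 m and angle between each of holder_1_center, holder_2_center, holder_3_center's own z axis and vertical below 0.08 rad and linear speed of holder_1 below 0.02 m/s and distance of each of holder_2_center, holder_3_center from where it was at the start of the episode below 0.04 m) or (distance between gauge_shoulder and holder_2_hole below 0.007 m and angle between the z axis of gauge_grip and the z axis of holder_2_center, either way round below 0.08 rad and x of holder_2_center in the frame of tray_in between -0.06 and 0.06 m and y of holder_2_center in the frame of tray_in between -0.045 and 0.045 m and z of holder_2_center in the frame of tray_in between 0.015 and 0.027 m and angle between each of holder_2_center, holder_1_center, holder_3_center's own z axis and vertical below 0.08 rad and linear speed of holder_2 below 0.02 m/s and distance of each of holder_1_center, holder_3_center from where it was at the start of the episode below 0.04 m) or (distance between gauge_shoulder and holder_3_hole below 0.007 m and angle between the z axis of gauge_grip and the z axis of holder_3_center, either way round below 0.08 rad and x of holder_3_center in the frame of tray_in between -0.06 and 0.06 m and y of holder_3_center in the frame of tray_in between -0.045 and 0.045 m and z of holder_3_center in the frame of tray_in between 0.015 and 0.027 m and angle between each of holder_3_center, holder_1_center, holder_2_center's own z axis and vertical below 0.08 rad and linear speed of holder_3 below 0.02 m/s and distance of each of holder_1_center, holder_2_center from where it was at the start of the episode below 0.04 m))); the robot touches nothing.
It fails at once if the gauge is forced: while the fingers hold it, a holder is pressed on the board with more than 45 N (contact force between gauge and the fingers above 0.5 N and contact force between any of holder_1, holder_2, holder_3 and board above 45 N).
It fails at once if a holder is let fall (moves faster than 0.4 m/s with no finger on it) ((linear speed of holder_1 above 0.4 m/s and contact force between holder_1 and the fingers below 0.1 N) or (linear speed of holder_2 above 0.4 m/s and contact force between holder_2 and the fingers below 0.1 N) or (linear speed of holder_3 above 0.4 m/s and contact force between holder_3 and the fingers below 0.1 N)).
It fails at once if a bystander is moved more than 30 mm (distance of any of pinecone_1, pinecone_2, salve_jar, syrup_bottle, ribbon_spool, tin from where it was at the start of the episode above 0.03 m).
It also fails if it takes over 72 s, if anything falls off the work surface, if the arm or the gripper's body presses on something with over 40 N, if the wrist force passes 120 N, or if a joint passes its speed limit or range.

## Robot

A 7-joint arm with a two-finger parallel gripper is mounted at the origin on the work surface. World frame = base frame: x ahead of the robot, y to its left, z up, the work surface at z = 0. Lengths are in m, angles in rad, forces in N, time in s.
With the tool pointing down it reaches from about 0.4 to 0.875 m from the base axis. Payload 6.5 kg.
Tool frame: the origin (TCP) lies on the centre line of the jaws, within the pads' length; the fingertips stand 14 mm ahead of it and the grasp point (between the pads) lies 5 mm behind it; z points along the fingers, y is the line along which they close (so a half turn about z gives the same grasp; the last joint's range is limited). The gripper opens to 88 mm and grips with 3 to 60 N. Pads are 18 mm wide; open, the fingers measure 123 mm over their backs; the gripper's body (75 mm by 187 mm) begins 45 mm behind the grasp point.
Start: joints at [-1.226, 0.536, -0.004, 1.538, 0.003, 1.067, -0.071], TCP at [0.26, 0.596, 0.253] pointing down, gripper open.
Joint ranges: [-2.7, 2.7], [-0.37, 2.16], [-1.27, 1.26], [0.24, 2.4], [-1.31, 4.45], [0.19, 1.91], [-2.76, 2.76]. Speed limits (rad/s): [2.39, 2.39, 3.14, 3.14, 3.14, 3.14, 3.14].

## Interface

Orientations are given as a unit quaternion [x, y, z, w].
In Python, from cell import get_state, capture, job_done gives the robot as it stands.
- The arm moves only by the tool apply_moves, never from a script. Its argument "deltas" is a list of rows, each a list of 3 entries, a list of its own where there are three numbers: the shift along the world's x, y, z in m, then the turn, a rotation vector about the world's x, y, z in rad, then the closure, from -1 (fully open) to 1 (shut). In form: [[[x, y, z], [rx, ry, rz], claw], ...]. A call has 1 to 12 rows; each row shifts and turns the commanded pose from where the row before left it; what a row does not reach is not made up. A row lasts 1/8 s, in which the tool goes at most 62.5 mm and 10.7 degrees, less where a joint would pass 70% of its speed; a pose out of reach is approached as far as the arm can. A call is refused whole if a number of a shift passes 0.0625 or a number of a turn 0.188, either way. A call with a gripper value outside its range is refused whole. The fingers move at their own pace and stop on an object; "squeeze" is the grip in N (left out, the last holds). Time passes only in rows, so rows that do not move let the fingers close. It gives the time, the measured TCP pose, the force, the opening and the grip force at its end, in the units of the state.
- get_state(): the state, without advancing time (a new reading comes with each control period).
- capture(name): name is "side" or "top" or "wrist"; returns a dict with "image" (400x640x3 uint8, blue, green, red), "intrinsics" (3x3 intrinsics, pixels), "origin" and "attitude" of the camera in the world. Camera axes: x right, y up, looking along -z (the intrinsics and any distortion apply to the point x, -y, -z); pixel columns grow to the right and rows downward; lengths in m; the calibration is good to about 2 mm. A picture is of the moment at which its call begins. There is no depth.
- job_done(): hands the job in; it is judged then, once.
The state is a dict: "clock": time; "q": joint angles; "qd": joint speeds; "tau": joint torques, N m; "eef_pos": TCP position; "eef_rot": TCP orientation; "wrist_force": force on the tool from outside, world axes, zero at the start; "moment": the same for the moment, N m; "finger_gap": finger opening in m; "grasp_force": force on a finger pad.
Only numpy, scipy, OpenCV 4.12 (cv2) and the standard library are available. Lean on these libraries where they do the work, as an engineer would, in place of code of your own. Each camera call takes 0.05 s, during which the arm holds its last target. There are 200 camera calls.

## Working session

There is one attempt and no reset: what is moved stays moved. The work goes in short steps, Python scripts to look and compute and a tool call to move; the robot and the scene stay as the last step left them, time stands still between calls to the robot, and variables do not carry over. Pictures are saved under pics/ and viewed, at most 10 in all, crops included, and the job is handed in when it is done.

Besides the shell and the picture viewer there is one more tool, called after "Request:" by a JSON object that holds its "method" and its "body", one argument or row to a line. apply_moves: Moves the arm, as the interface text tells. Its arguments: {"type":"object","properties":{"deltas":{"type":"array"},"squeeze":{"type":"number"}},"required":["deltas"]}

```bash
mkdir -p pics; cat > h.py <<'E'
import numpy as np, cv2
from cell import get_state, capture, job_done
from scipy.spatial.transform import Rotation as R
def att(a):
    a=np.array(a,float)
    return a if a.shape==(3,3) else R.from_quat(a).as_matrix()
def ray(c,u,v,z):
    K=np.array(c["intrinsics"]);d=np.linalg.inv(K)@[u,v,1]; d=att(c["attitude"])@[d[0],-d[1],-d[2]]
    o=np.array(c["origin"]); return o+d*(z-o[2])/d[2]
def proj(c,p):
    q=att(c["attitude"]).T@(np.array(p)-np.array(c["origin"])); q=np.array(c["intrinsics"])@[q[0],-q[1],-q[2]]; return q[:2]/q[2]
def snap(n,f):
    c=capture(n); cv2.imwrite(f"pics/{f}.png",c["image"]); np.save(f"pics/{f}.npy",{k:c[k] for k in c if k!="image"},allow_pickle=True); return c
def load(f): return np.load(f"pics/{f}.npy",allow_pickle=True).item()
E
python3 - <<'E'
from h import *
for n in ["top","side"]:
    c=snap(n,n+"0"); print({k:(np.round(c[k],3).tolist() if not isinstance(c[k],(str,dict)) else c[k]) for k in c if k!="image"})
print(get_state())
E
```

```text
{'intrinsics': [[471.617, 0.0, 321.039], [0.0, 471.617, 199.65], [0.0, 0.0, 1.0]], 'origin': [0.494, -0.015, 1.368], 'attitude': [0.024, -0.019, -0.7, 0.713]}
{'intrinsics': [[382.908, 0.0, 314.721], [0.0, 382.908, 203.95], [0.0, 0.0, 1.0]], 'origin': [0.483, 0.906, 0.661], 'attitude': [-0.032, 0.478, 0.877, -0.034]}
{'clock': 0.1, 'q': array([-1.22619668,  0.53709596, -0.0044191 ,  1.53868838,  0.00258652,
        1.06728363, -0.07118688]), 'qd': array([ 0.00099136, -0.00095854, -0.00117197, -0.0017595 ,  0.00058504,
       -0.00077098, -0.00168079]), 'tau': array([ 2.47126227e-03, -5.72075701e+01,  9.93633270e-01, -2.52232790e+01,
       -5.61639376e-02,  1.34242972e-02,  3.57687486e-05]), 'eef_pos': array([0.25939347, 0.59546857, 0.25195676]), 'eef_rot': array([ 2.03928513e-01,  9.78985506e-01, -7.28376029e-04, -9.69705259e-05]), 'wrist_force': array([-1.18912864, -0.13780318, -0.40914878]), 'moment': array([ 0.0001153 , -0.00295368,  0.02428485]), 'grasp_force': 0.0, 'finger_gap': 0.0879785750560943}
```

View pics/top0.png

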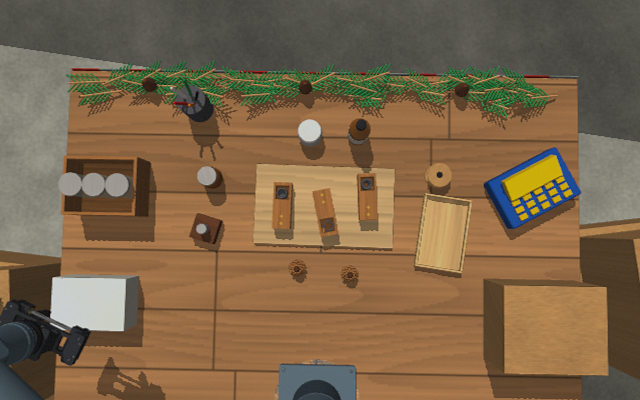

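View pics/side0.png

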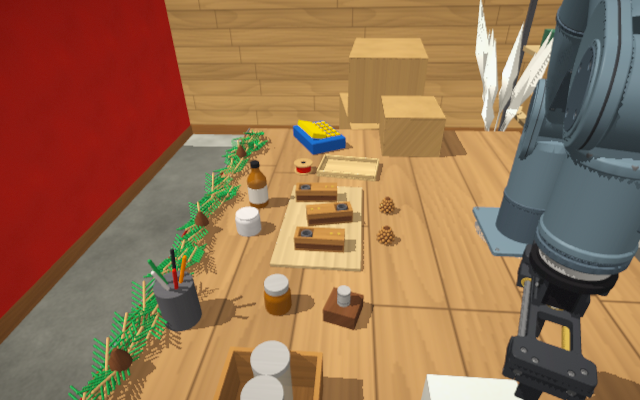

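The top view shows the stand at about (206,230), three holders near (283,206), (326,213) and (368,199), the tray at (443,233), and pine cones at (297,268) and (349,273). I'll enlarge this area to measure it.

```bash
python3 - <<'E'
from h import *
im=cv2.imread("pics/top0.png"); cv2.imwrite("pics/c.png",cv2.resize(im[150:280,185:385],None,fx=4,fy=4,interpolation=cv2.INTER_CUBIC))
c=load("top0")
for n,u,v,z in [("gauge",202,229,.072),("tray",443,233,.02),("cone1",297,268,.03),("cone2",349,273,.03),("jar",206,175,.075),("h1",283,206,.054),("h2",326,213,.054),("h3",368,199,.054)]: print(n,ray(c,u,v,z).round(3))
for p in [(466,199),(427,195),(461,273),(416,263)]: print(ray(c,*p,.023).round(3))
E
```

```text
gauge [0.486 0.322 0.072]
tray [ 0.487 -0.352  0.02 ]
cone1 [0.381 0.061 0.03 ]
cone2 [ 0.37  -0.086  0.03 ]
jar [0.635 0.315 0.075]
h1 [0.554 0.102 0.054]
h2 [ 0.537 -0.018  0.054]
h3 [ 0.578 -0.134  0.054]
[ 0.585 -0.416  0.023]
[ 0.595 -0.305  0.023]
[ 0.376 -0.402  0.023]
[ 0.401 -0.275  0.023]
```

View pics/c.png

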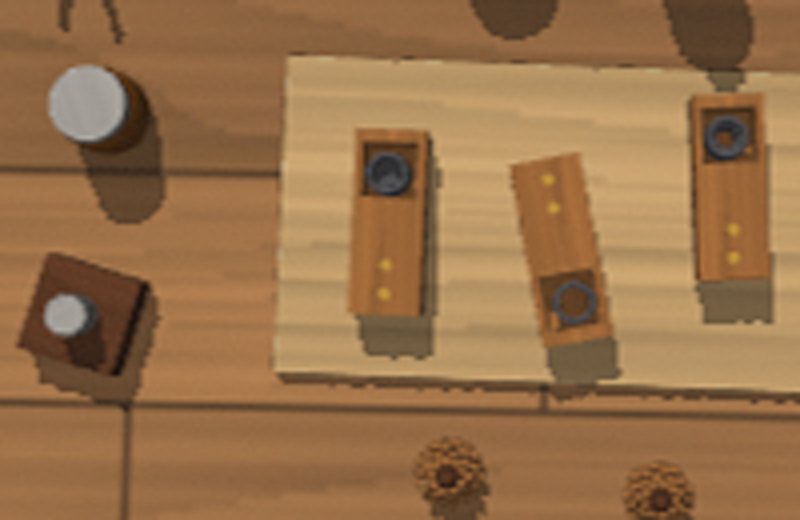

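The crop shows the gauge top at about full-image (201.6,228.6) and the cups at about (282,193), (328,225) and (366,184). Holders 1 and 3 have their cups at the far end, and the middle one has its cup at the near end. Next I'll move above the gauge.

Request:
{"method": "apply_moves", "body": {
  "deltas": [
    [[0.019,-0.0228,-0.005],[0,0,0.034],-1],
    [[0.019,-0.0228,-0.005],[0,0,0.034],-1],
    [[0.019,-0.0228,-0.005],[0,0,0.034],-1],
    [[0.019,-0.0228,-0.005],[0,0,0.034],-1],
    [[0.019,-0.0228,-0.005],[0,0,0.034],-1],
    [[0.019,-0.0228,-0.005],[0,0,0.034],-1],
    [[0.019,-0.0228,-0.005],[0,0,0.034],-1],
    [[0.019,-0.0228,-0.005],[0,0,0.034],-1],
    [[0.019,-0.0228,-0.005],[0,0,0.034],-1],
    [[0.019,-0.0228,-0.005],[0,0,0.034],-1],
    [[0.019,-0.0228,-0.005],[0,0,0.034],-1],
    [[0.019,-0.0228,-0.005],[0,0,0.034],-1]
  ],
  "squeeze": 12
}}

```text
clock: 1.6
eef_pos: [0.4879, 0.3214, 0.1922]
eef_rot: [0.001, 1.0, -0.0, -0.0]
wrist_force: [-0.0, 0.1, 0.3]
finger_gap: 0.0884
grasp_force: 0.0
```

```bash
python3 - <<'E'
from h import *
s=get_state();print(s["clock"],s["eef_pos"],R.from_quat(s["eef_rot"]).as_matrix().round(3).tolist(),s["wrist_force"])
c=snap("wrist","w1");print(c["origin"],att(c["attitude"]).round(3).tolist(),c["intrinsics"])
t=load("top0")
for n,u,v,z in [("g",201.6,228.6,.072),("c1",282.1,193.1,.054),("c2",328.4,225.1,.054),("c3",366.4,184.4,.054)]: print(n,ray(t,u,v,z).round(4),proj(c,ray(t,u,v,z)).round(0))
E
```

```text
1.6 [0.48788316 0.32135243 0.19220842] [[-1.0, 0.002, -0.001], [0.002, 1.0, -0.0], [0.001, -0.0, -1.0]] [-0.04927036  0.06371719  0.34871926]
[0.42201766 0.32136872 0.32405119] [[0.003, -0.966, -0.257], [1.0, 0.003, 0.001], [0.0, -0.257, 0.966]] [[300.44046676   0.         319.6551696 ]
 [  0.         300.44046676 196.47393703]
 [  0.           0.           1.        ]]
g [0.4873 0.323  0.072 ] [322. 194.]
c1 [0.5904 0.1057 0.054 ] [107. 289.]
c2 [ 0.5035 -0.0253  0.054 ] [-49. 207.]
c3 [ 0.6191 -0.1295  0.054 ] [-114.  314.]
```

View pics/w1.png

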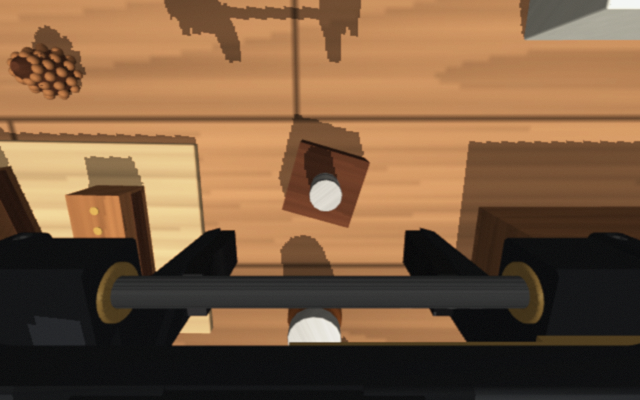

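The gauge top is at (325,195), within 3 px of the prediction. It stands in the block between the open fingers, so I'll descend and grip.

Request:
{"method": "apply_moves", "body": {
  "deltas": [
    [[0,0.003,-0.02],[0,0,0],-1],
    [[0,0,-0.02],[0,0,0],-1],
    [[0,0,-0.02],[0,0,0],-1],
    [[0,0,-0.02],[0,0,0],-1],
    [[0,0,-0.02],[0,0,0],-1],
    [[0,0,-0.02],[0,0,0],-1],
    [[0,0,-0.016],[0,0,0],-1],
    [[0,0,0],[0,0,0],0],
    [[0,0,0],[0,0,0],1],
    [[0,0,0],[0,0,0],1],
    [[0,0,0],[0,0,0],1],
    [[0,0,0],[0,0,0],1]
  ],
  "squeeze": 20
}}

```text
clock: 3.15
eef_pos: [0.4877, 0.3254, 0.057]
eef_rot: [0.001, 1.0, 0.0, 0.0]
wrist_force: [0.2, 1.0, 0.9]
finger_gap: 0.04
grasp_force: 0.0
```

Request:
{"method": "apply_moves", "body": {
  "deltas": [
    [[0,0,0],[0,0,0],1],
    [[0,0,0],[0,0,0],1],
    [[0,0,0],[0,0,0],1],
    [[0,0,0],[0,0,0],1]
  ]
}}

```text
clock: 3.65
eef_pos: [0.4876, 0.3254, 0.0568]
eef_rot: [0.001, 1.0, 0.0, 0.0]
wrist_force: [0.3, 0.3, 2.3]
finger_gap: 0.0275
grasp_force: 20.0
```

Request:
{"method": "apply_moves", "body": {
  "deltas": [
    [[0,0,0.018],[0,0,0],1],
    [[0,0,0.018],[0,0,0],1],
    [[0,0,0.018],[0,0,0],1],
    [[0,0,0.018],[0,0,0],1],
    [[0,0,0.018],[0,0,0],1],
    [[0.0146,-0.0314,0],[0,0,0],1],
    [[0.0146,-0.0314,0],[0,0,0],1],
    [[0.0146,-0.0314,0],[0,0,0],1],
    [[0.0146,-0.0314,0],[0,0,0],1],
    [[0.0146,-0.0314,0],[0,0,0],1],
    [[0.0146,-0.0314,0],[0,0,0],1],
    [[0.0146,-0.0314,0],[0,0,0],1]
  ]
}}

```text
clock: 5.15
eef_pos: [0.5902, 0.1045, 0.1475]
eef_rot: [0.001, 1.0, 0.0, 0.0]
wrist_force: [0.5, 0.7, -1.0]
finger_gap: 0.0274
grasp_force: 20.0
```

Request:
{"method": "apply_moves", "body": {
  "deltas": [
    [[0,0,0],[0,0,0],1],
    [[0,0,0],[0,0,0],1]
  ]
}}

```text
clock: 5.4
eef_pos: [0.5895, 0.1063, 0.1471]
eef_rot: [0.001, 1.0, 0.0, -0.0]
wrist_force: [-1.3, 0.4, -0.6]
finger_gap: 0.028
grasp_force: 20.0
```

```bash
python3 - <<'E'
from h import *
s=get_state();print(s["clock"],s["eef_pos"],R.from_quat(s["eef_rot"]).as_matrix().round(3).tolist(),s["wrist_force"])
c=snap("wrist","w2");cc=snap("side","s2");t=load("top0");e=s["eef_pos"]
x0,y0=200,100
cv2.imwrite("pics/w2c.png",cv2.resize(c["image"][100:330,200:440],None,fx=2.5,fy=2.5,interpolation=cv2.INTER_CUBIC))
p=np.array([.5904,.1057,.054]);print(proj(c,p),proj(cc,p))
print("gauge top axis exp",proj(c,[e[0],e[1],e[2]+.0152]),"foot exp",proj(c,[e[0],e[1],e[2]-.0468]),proj(cc,[e[0],e[1],e[2]-.0468]))
cv2.imwrite("pics/s2c.png",cv2.resize(cc["image"][170:290,260:400],None,fx=4,fy=4,interpolation=cv2.INTER_CUBIC))
E
```

```text
5.4 [0.58951101 0.10627611 0.14708932] [[-1.0, 0.002, -0.0], [0.002, 1.0, 0.001], [0.0, 0.001, -1.0]] [-1.27764208  0.42624811 -0.60651271]
[318.99598744 204.88385956] [306.84708048 231.86887354]
gauge top axis exp [320.09159501 274.38429401] foot exp [319.83568962 224.42951079] [306.52995619 217.56672398]
```

View pics/w2c.png

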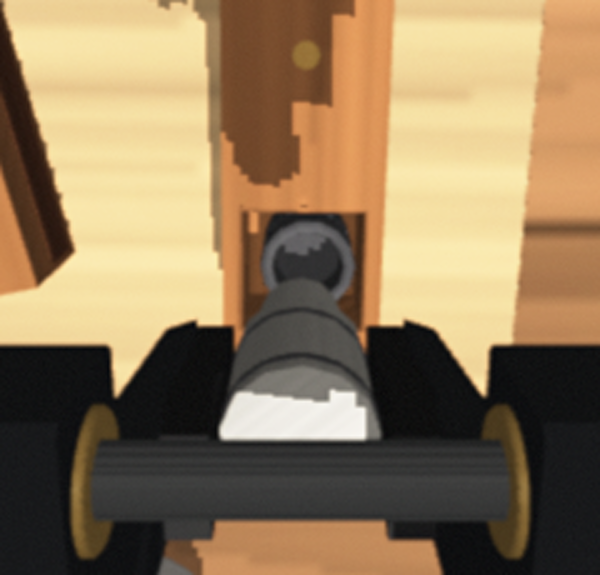

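View pics/s2c.png

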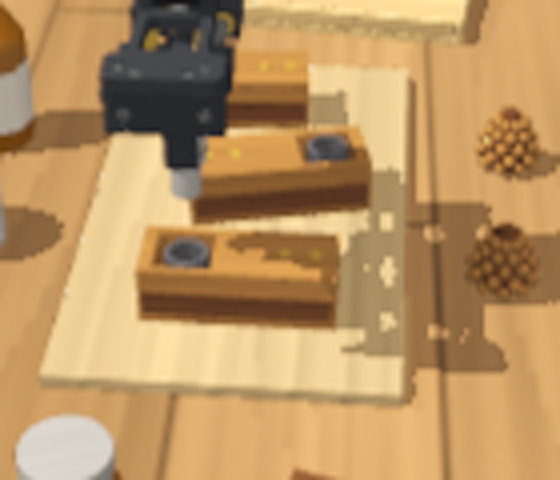

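The wrist crop shows the cup at about (308,264) in crop pixels, with the shaft foot just below it. The shaft foot looks laterally offset from the handle. I'll overlay the expected outlines to compare.

```bash
python3 - <<'E'
from h import *
c=load("w2");im=cv2.imread("pics/w2.png");e=np.array([.5895,.1063,.1471])
S=6;x0,y0=290,182
a=cv2.resize(im[y0:y0+98,x0:x0+66],None,fx=S,fy=S,interpolation=cv2.INTER_NEAREST)
a=cv2.convertScaleAbs(a,alpha=1.6,beta=20)
b=a.copy()
def circ(ctr,r,col):
    th=np.linspace(0,2*np.pi,60);pts=np.array([proj(c,np.array(ctr)+[r*np.cos(t),r*np.sin(t),0]) for t in th])
    cv2.polylines(b,[np.int32((pts-[x0-.5,y0-.5])*S)],True,col,1)
circ([.5904,.1057,.054],.015,(0,255,0));circ([.5904,.1057,.054],.011,(0,255,0))
circ([*e[:2],e[2]-.0468],.010,(0,0,255));circ([*e[:2],e[2]-.0208],.014,(255,0,0));circ([*e[:2],e[2]-.0208],.010,(255,0,0))
cv2.imwrite("pics/w2o.png",np.hstack([a,b]))
E
```

```text
(no output)
```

View pics/w2o.png

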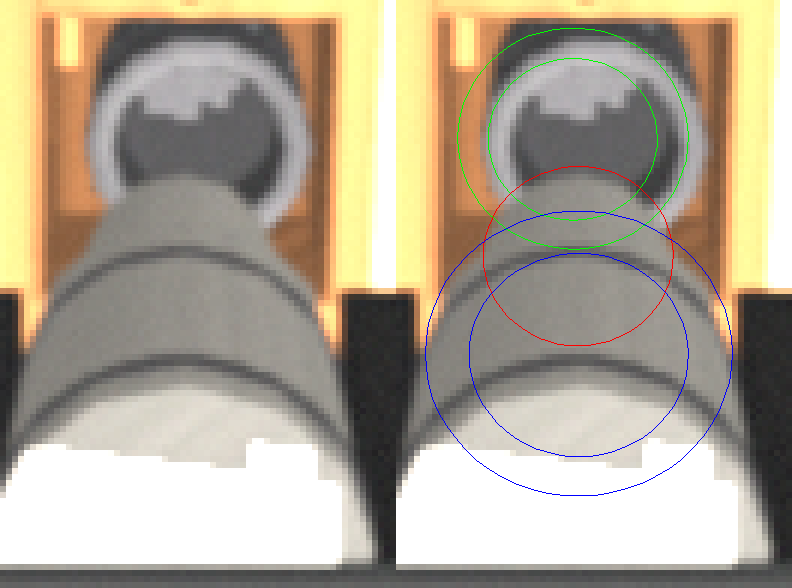

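The predicted outlines match the gauge to about 1 mm. The cup's true centre is about 3 mm further in +y and 1 mm further in +x than the nominal point. I'll align on it and descend gently with a light grip, so the gauge slips rather than being forced.

Request:
{"method": "apply_moves", "body": {
  "deltas": [
    [[0.001,0.002,-0.014],[0,0,0],1],
    [[0,0,-0.014],[0,0,0],1],
    [[0,0,-0.012],[0,0,0],1],
    [[0,0,-0.002],[0,0,0],1],
    [[0,0,-0.002],[0,0,0],1],
    [[0,0,-0.002],[0,0,0],1],
    [[0,0,-0.002],[0,0,0],1],
    [[0,0,0],[0,0,0],1]
  ],
  "squeeze": 12
}}

```text
clock: 6.5
eef_pos: [0.5908, 0.1075, 0.0987]
eef_rot: [0.001, 1.0, 0.0, 0.0]
wrist_force: [-1.3, 0.6, -0.5]
finger_gap: 0.0274
grasp_force: 12.0
```

Request:
{"method": "apply_moves", "body": {
  "deltas": [
    [[0,0,-0.002],[0,0,0],1],
    [[0,0,-0.002],[0,0,0],1],
    [[0,0,-0.001],[0,0,0],1],
    [[0,0,0],[0,0,0],1]
  ]
}}

```text
clock: 7.0
eef_pos: [0.5907, 0.1075, 0.0936]
eef_rot: [0.001, 1.0, -0.0, -0.0]
wrist_force: [-0.1, -0.4, -0.5]
finger_gap: 0.0274
grasp_force: 12.0
```

Depth is about 7 mm so far. I'll continue through the 8 mm check.

Request:
{"method": "apply_moves", "body": {
  "deltas": [
    [[0,0,-0.0015],[0,0,0],1],
    [[0,0,-0.0015],[0,0,0],1],
    [[0,0,-0.0015],[0,0,0],1],
    [[0,0,0],[0,0,0],1]
  ]
}}

```text
clock: 7.5
eef_pos: [0.5907, 0.1075, 0.089]
eef_rot: [0.001, 1.0, -0.0, -0.0]
wrist_force: [0.2, 0.1, -1.8]
finger_gap: 0.0273
grasp_force: 12.0
```

Request:
{"method": "apply_moves", "body": {
  "deltas": [
    [[0,0,-0.0015],[0,0,0],1],
    [[0,0,-0.0015],[0,0,0],1],
    [[0,0,-0.0015],[0,0,0],1],
    [[0,0,-0.001],[0,0,0],1],
    [[0,0,0],[0,0,0],1]
  ]
}}

```text
clock: 8.12
eef_pos: [0.5913, 0.1076, 0.0848]
eef_rot: [0.001, 1.0, 0.0, 0.001]
wrist_force: [-3.3, -1.0, 8.8]
finger_gap: 0.0278
grasp_force: 12.0
```

It stopped at exactly 16 mm with 8.8 N, so holder 1's cup has a solid floor and is a reject. From above, the middle cup showed wood colour inside, so I'll try that one next.

Request:
{"method": "apply_moves", "body": {
  "deltas": [
    [[0,0,0.008],[0,0,0],1],
    [[0,0,0.016],[0,0,0],1],
    [[0,0,0.02],[0,0,0],1],
    [[0,0,0.02],[0,0,0],1],
    [[-0.0145,-0.022,0],[0,0,0],1],
    [[-0.0145,-0.022,0],[0,0,0],1],
    [[-0.0145,-0.022,0],[0,0,0],1],
    [[-0.0145,-0.022,0],[0,0,0],1],
    [[-0.0145,-0.022,0],[0,0,0],1],
    [[-0.0145,-0.022,0],[0,0,0],1],
    [[0,0,0],[0,0,0],1],
    [[0,0,0],[0,0,0],1]
  ],
  "squeeze": 12
}}

```text
clock: 9.62
eef_pos: [0.5048, -0.0236, 0.1486]
eef_rot: [0.001, 1.0, 0.0, 0.001]
wrist_force: [0.1, -0.0, -0.7]
finger_gap: 0.0274
grasp_force: 12.0
```

```bash
python3 - <<'E'
from h import *
s=get_state();e=s["eef_pos"];print(s["clock"],e,s["wrist_force"],s["finger_gap"])
c=snap("wrist","w3");im=c["image"]
S=6;x0,y0=285,182
a=cv2.resize(im[y0:y0+98,x0:x0+66],None,fx=S,fy=S,interpolation=cv2.INTER_NEAREST)
a=cv2.convertScaleAbs(a,alpha=1.6,beta=20)
b=a.copy()
def circ(ctr,r,col):
    th=np.linspace(0,2*np.pi,60);pts=np.array([proj(c,np.array(ctr)+[r*np.cos(t),r*np.sin(t),0]) for t in th])
    cv2.polylines(b,[np.int32((pts-[x0-.5,y0-.5])*S)],True,col,1)
p=[.5035,-.0253,.054]
circ(p,.015,(0,255,0));circ(p,.011,(0,255,0))
circ([*e[:2],e[2]-.0468],.010,(0,0,255));circ([*e[:2],e[2]+.0152],.014,(255,0,0))
cv2.imwrite("pics/w3o.png",np.hstack([a,b]))
E
```

```text
9.625 [ 0.50476784 -0.02361789  0.14856836] [ 0.09681792 -0.03655765 -0.66412628] 0.027376205712869445
```

View pics/w3o.png

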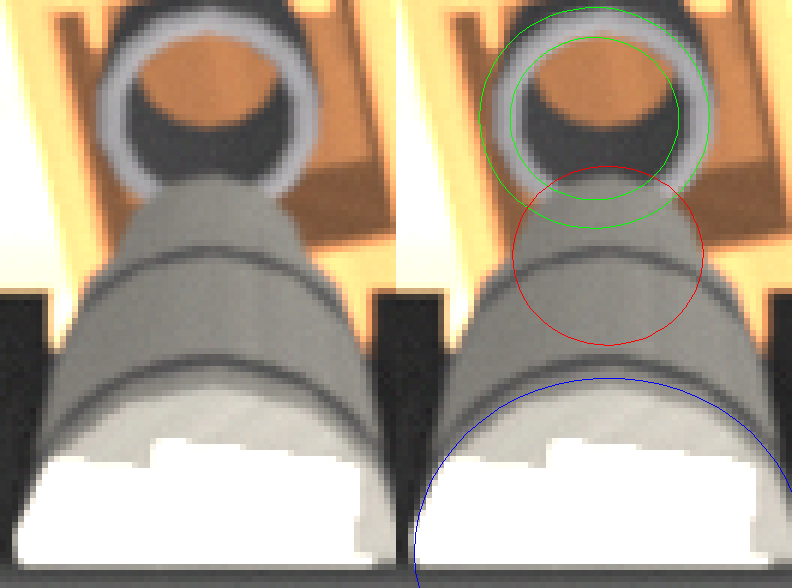

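The middle cup at (209,115) shows its wooden floor across the full bore, which fits the good cup. I'll align and feel my way down.

Request:
{"method": "apply_moves", "body": {
  "deltas": [
    [[-0.0017,-0.0008,-0.014],[0,0,0],1],
    [[0,0,-0.014],[0,0,0],1],
    [[0,0,-0.012],[0,0,0],1],
    [[0,0,-0.002],[0,0,0],1],
    [[0,0,-0.002],[0,0,0],1],
    [[0,0,-0.002],[0,0,0],1],
    [[0,0,-0.002],[0,0,0],1],
    [[0,0,-0.002],[0,0,0],1],
    [[0,0,0],[0,0,0],1]
  ]
}}

```text
clock: 10.8
eef_pos: [0.502, -0.0252, 0.0977]
eef_rot: [0.001, 1.0, 0.0, -0.0]
wrist_force: [0.0, 0.2, -1.0]
finger_gap: 0.0276
grasp_force: 12.0
```

Request:
{"method": "apply_moves", "body": {
  "deltas": [
    [[0.0006,0.0006,-0.002],[0,0,0],1],
    [[0,0,-0.002],[0,0,0],1],
    [[0,0,-0.0015],[0,0,0],1],
    [[0,0,-0.0015],[0,0,0],1],
    [[0,0,0],[0,0,0],1]
  ]
}}

```text
clock: 11.42
eef_pos: [0.5026, -0.0247, 0.0906]
eef_rot: [0.001, 1.0, -0.0, -0.0]
wrist_force: [-0.6, 0.2, -0.7]
finger_gap: 0.0279
grasp_force: 12.0
```

Depth is 10 mm with no force. I'll go on past 16 mm.

Request:
{"method": "apply_moves", "body": {
  "deltas": [
    [[0,0,-0.0015],[0,0,0],1],
    [[0,0,-0.0015],[0,0,0],1],
    [[0,0,-0.0015],[0,0,0],1],
    [[0,0,-0.0015],[0,0,0],1],
    [[0,0,-0.0015],[0,0,0],1],
    [[0,0,0],[0,0,0],1]
  ]
}}

```text
clock: 12.18
eef_pos: [0.5026, -0.0247, 0.0831]
eef_rot: [0.001, 1.0, 0.0, -0.0]
wrist_force: [-0.1, -0.1, -1.0]
finger_gap: 0.0279
grasp_force: 12.0
```

Request:
{"method": "apply_moves", "body": {
  "deltas": [
    [[0,0,-0.002],[0,0,0],1],
    [[0,0,-0.002],[0,0,0],1],
    [[0,0,-0.0015],[0,0,0],1],
    [[0,0,-0.001],[0,0,0],1],
    [[0,0,-0.001],[0,0,0],1],
    [[0,0,-0.001],[0,0,0],1],
    [[0,0,0],[0,0,0],1]
  ]
}}

```text
clock: 13.05
eef_pos: [0.5027, -0.0247, 0.0748]
eef_rot: [0.001, 1.0, -0.0, 0.0]
wrist_force: [0.4, 0.6, 0.3]
finger_gap: 0.028
grasp_force: 12.0
```

The gauge is seated at z .0748, which matches the expected home height, with contact just starting. I'll release it.

Request:
{"method": "apply_moves", "body": {
  "deltas": [
    [[0,0,-0.0005],[0,0,0],1],
    [[0,0,0],[0,0,0],0.2],
    [[0,0,0],[0,0,0],-0.2],
    [[0,0,0],[0,0,0],-0.4],
    [[0,0,0],[0,0,0],-0.4],
    [[0,0,0],[0,0,0],-0.4],
    [[0,0,0.01],[0,0,0],-0.4],
    [[0,0,0.02],[0,0,0],-0.4],
    [[0,0,0.03],[0,0,0],-0.4],
    [[0,0,0.04],[0,0,0],-0.4],
    [[0,0,0.03],[0,0,0],-0.4],
    [[0,0,0],[0,0,0],-0.4]
  ]
}}

```text
clock: 14.55
eef_pos: [0.5043, -0.0247, 0.207]
eef_rot: [0.001, 1.0, 0.0, 0.003]
wrist_force: [-0.2, -0.8, -0.2]
finger_gap: 0.0616
grasp_force: 0.0
```

```bash
python3 - <<'E'
from h import *
s=get_state();e=s["eef_pos"];print(s["clock"],e,s["wrist_force"],s["finger_gap"])
t=load("top0")
# holder 2 top corners from top0 crop (4x, offset 185,150)
P=np.array([ray(t,185+u/4,150+v/4,.054) for u,v in [(511,166),(579,153),(613,338),(548,348)]]);print(P.round(4),P.mean(0))
tk=[ray(t,185+u/4,150+v/4,.054) for u,v in [(548,179),(553,208)]];print(tk)
c=snap("wrist","w4");d=snap("side","s4")
w=c["image"]
cv2.imwrite("pics/w4o.png",np.hstack([cv2.resize(w[80:,150:490],(510,480),interpolation=cv2.INTER_CUBIC),cv2.resize(d["image"][160:280,290:362],(288,480),interpolation=cv2.INTER_CUBIC)]))
E
```

```text
14.55 [ 0.50428571 -0.02469849  0.20695823] [-0.23746537 -0.79789336 -0.22089674] 0.06164217536825494
[[ 0.5964  0.0201  0.054 ]
 [ 0.6064 -0.0273  0.054 ]
 [ 0.4779 -0.0531  0.054 ]
 [ 0.4702 -0.0081  0.054 ]] [ 0.53774266 -0.01712378  0.054     ]
[array([ 0.58780733, -0.00595106,  0.054     ]), array([ 0.56759404, -0.00981601,  0.054     ])]
```

View pics/w4o.png

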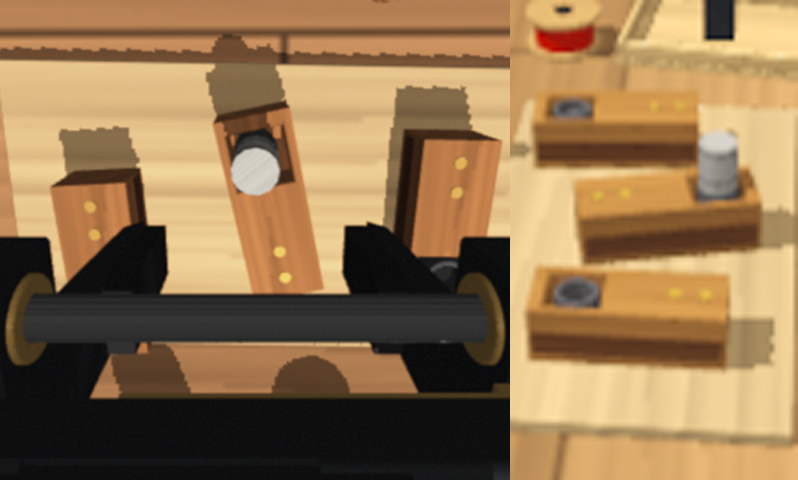

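The gauge stands home in the middle holder, with the other two holders undisturbed. I'll refine the holder's pose from this picture, using the tacks at (280,252) and (286,278) in the crop.

```bash
python3 - <<'E'
from h import *
c=load("w4")
f=lambda u,v,z=.054: ray(c,u/1.5+150,v/1.5+80,z).round(4)
for q in [(280,252),(286,278),(215,122),(287,104),(323,290),(250,293)]: print(q,f(*q))
print("gauge",f(255,171,.090))
t=load("top0")
# tray rim outer corners in top view via segmentation edges
for p in [(470,200),(425,194),(463,274),(416,263)]: print(ray(t,*p,.023).round(3))
im=cv2.imread("pics/top0.png")
cv2.imwrite("pics/f.png",np.hstack([cv2.resize(im[185:285,405:480],None,fx=6,fy=6,interpolation=cv2.INTER_CUBIC)]))
E
```

```text
(280, 252) [ 0.5702 -0.0076  0.054 ]
(286, 278) [ 0.59   -0.0032  0.054 ]
(215, 122) [ 0.4805 -0.0497  0.054 ]
(287, 104) [ 0.4693 -0.0043  0.054 ]
(323, 290) [0.5994 0.023  0.054 ]
(250, 293) [ 0.6016 -0.0284  0.054 ]
gauge [ 0.5032 -0.0245  0.09  ]
[ 0.583 -0.428  0.023]
[ 0.598 -0.3    0.023]
[ 0.373 -0.408  0.023]
[ 0.401 -0.275  0.023]
```

View pics/f.png

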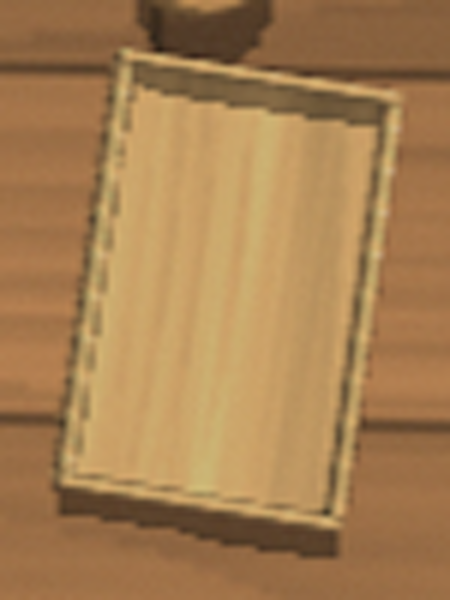

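The tray corners give a centre at about (.4895,-.352) and a yaw of about -.134. Holder 2's centre is about (.5377,-.016) with a yaw of about .205. I'll turn and go above it.

Request:
{"method": "apply_moves", "body": {
  "deltas": [
    [[0.0084,0.0022,-0.014],[0,0,0.051],-1],
    [[0.0084,0.0022,-0.014],[0,0,0.051],-1],
    [[0.0084,0.0022,-0.014],[0,0,0.051],-1],
    [[0.0084,0.0022,-0.014],[0,0,0.052],-1],
    [[0,0,0],[0,0,0],-1],
    [[0,0,0],[0,0,0],-1],
    [[0,0,0],[0,0,0],-1]
  ]
}}

```text
clock: 15.52
eef_pos: [0.5361, -0.016, 0.1486]
eef_rot: [-0.101, 0.995, -0.0, 0.0]
wrist_force: [0.4, 0.4, 0.3]
finger_gap: 0.0882
grasp_force: 0.0
```

Request:
{"method": "apply_moves", "body": {
  "deltas": [
    [[0.0015,0,-0.025],[0,0,0],-1],
    [[0,0,-0.025],[0,0,0],-1],
    [[0,0,-0.02],[0,0,0],-1],
    [[0,0,-0.015],[0,0,0],-1],
    [[0,0,-0.008],[0,0,0],-1],
    [[0,0,-0.005],[0,0,0],-1],
    [[0,0,-0.004],[0,0,0],-1],
    [[0,0,0],[0,0,0],-1]
  ]
}}

```text
clock: 16.52
eef_pos: [0.5378, -0.0159, 0.0463]
eef_rot: [-0.101, 0.995, 0.0, 0.0]
wrist_force: [0.9, -0.5, 0.6]
finger_gap: 0.0882
grasp_force: 0.0
```

No contact so far. I'll close gradually.

Request:
{"method": "apply_moves", "body": {
  "deltas": [
    [[0,0,0],[0,0,0],-0.5],
    [[0,0,0],[0,0,0],-0.2],
    [[0,0,0],[0,0,0],-0.1],
    [[0,0,0],[0,0,0],0],
    [[0,0,0],[0,0,0],1],
    [[0,0,0],[0,0,0],1],
    [[0,0,0],[0,0,0],1],
    [[0,0,0],[0,0,0],1]
  ],
  "squeeze": 35
}}

```text
clock: 17.52
eef_pos: [0.5378, -0.0156, 0.0463]
eef_rot: [-0.101, 0.995, 0.0, 0.0]
wrist_force: [-0.0, 2.3, 2.5]
finger_gap: 0.0498
grasp_force: 35.0
```

Request:
{"method": "apply_moves", "body": {
  "deltas": [
    [[0,0,0.003],[0,0,0],1],
    [[0,0,0.005],[0,0,0],1],
    [[0,0,0.008],[0,0,0],1],
    [[0,0,0.012],[0,0,0],1],
    [[0,0,0.014],[0,0,0],1],
    [[0,0,0.014],[0,0,0],1],
    [[0,0,0.012],[0,0,0],1],
    [[0,0,0.008],[0,0,0],1],
    [[0,0,0.004],[0,0,0],1],
    [[0,0,0],[0,0,0],1]
  ],
  "squeeze": 40
}}

```text
clock: 18.77
eef_pos: [0.5377, -0.0159, 0.1263]
eef_rot: [-0.101, 0.995, 0.0, 0.0]
wrist_force: [-0.9, -0.4, -5.1]
finger_gap: 0.0496
grasp_force: 40.0
```

Request:
{"method": "apply_moves", "body": {
  "deltas": [
    [[-0.0024,-0.006,0],[0,0,-0.017],1],
    [[-0.0024,-0.012,0],[0,0,-0.017],1],
    [[-0.0024,-0.018,0],[0,0,-0.017],1],
    [[-0.0024,-0.019,0],[0,0,-0.017],1],
    [[-0.0024,-0.019,0],[0,0,-0.017],1],
    [[-0.0024,-0.019,0],[0,0,-0.017],1],
    [[-0.0024,-0.019,0],[0,0,-0.017],1],
    [[-0.0024,-0.019,0],[0,0,-0.017],1],
    [[-0.0024,-0.019,0],[0,0,-0.017],1],
    [[-0.0024,-0.019,0],[0,0,-0.017],1],
    [[-0.0024,-0.019,0],[0,0,-0.017],1],
    [[-0.0024,-0.019,0],[0,0,-0.017],1]
  ]
}}

```text
clock: 20.27
eef_pos: [0.5088, -0.2241, 0.1262]
eef_rot: [0.001, 1.0, 0.0, 0.0]
wrist_force: [-1.3, 0.0, -4.8]
finger_gap: 0.0495
grasp_force: 40.0
```

Request:
{"method": "apply_moves", "body": {
  "deltas": [
    [[-0.0024,-0.019,0],[0,0,-0.017],1],
    [[-0.0024,-0.019,0],[0,0,-0.017],1],
    [[-0.0024,-0.019,0],[0,0,-0.017],1],
    [[-0.0024,-0.019,0],[0,0,-0.017],1],
    [[-0.0024,-0.019,0],[0,0,-0.017],1],
    [[-0.0024,-0.016,0],[0,0,-0.017],1],
    [[-0.0024,-0.012,0],[0,0,-0.016],1],
    [[-0.0024,-0.006,0],[0,0,-0.016],1],
    [[0,0,0],[0,0,0],1],
    [[0,0,0],[0,0,0],1],
    [[0,0,0],[0,0,0],1]
  ]
}}

```text
clock: 21.65
eef_pos: [0.4901, -0.3512, 0.1262]
eef_rot: [0.067, 0.998, 0.0, 0.0]
wrist_force: [-0.5, -0.0, -4.0]
finger_gap: 0.0496
grasp_force: 40.0
```

```bash
python3 - <<'E'
from h import *
s=get_state();e=s["eef_pos"];print(s["clock"],e,R.from_quat(s["eef_rot"]).as_matrix()[:,1].round(3),s["wrist_force"],s["moment"],s["finger_gap"])
for n in ["wrist","side","top"]: snap(n,n[0]+"5")
c=load("w5")
d=cv2.imread("pics/s5.png");w=cv2.imread("pics/w5.png")
cv2.imwrite("pics/g.png",np.hstack([cv2.resize(w[60:360,140:500],(480,400)),cv2.resize(d[110:210,290:370],(320,400),interpolation=cv2.INTER_CUBIC)]))
E
```

```text
21.65 [ 0.4900906  -0.35116714  0.12622538] [0.134 0.991 0.   ] [-0.51134015 -0.01038061 -3.98390406] [ 0.00504528 -0.05411776  0.02192414] 0.04959402849273741
```

The holder is over the tray centre and still firmly held. The picture allowance is used up, so I'll rely on forces and numbers from here. I'll lower it gently.

Request:
{"method": "apply_moves", "body": {
  "deltas": [
    [[0,0,-0.008],[0,0,0],1],
    [[0,0,-0.014],[0,0,0],1],
    [[0,0,-0.016],[0,0,0],1],
    [[0,0,-0.016],[0,0,0],1],
    [[0,0,-0.012],[0,0,0],1],
    [[0,0,-0.008],[0,0,0],1],
    [[0,0,-0.004],[0,0,0],1],
    [[0,0,-0.003],[0,0,0],1],
    [[0,0,-0.002],[0,0,0],1],
    [[0,0,-0.001],[0,0,0],1],
    [[0,0,0],[0,0,0],1]
  ]
}}

```text
clock: 23.18
eef_pos: [0.4898, -0.3519, 0.0423]
eef_rot: [0.068, 0.998, -0.0, 0.0]
wrist_force: [-0.2, -0.1, -3.6]
finger_gap: 0.0495
grasp_force: 40.0
```

Request:
{"method": "apply_moves", "body": {
  "deltas": [
    [[0,0,-0.001],[0,0,0],1],
    [[0,0,-0.0007],[0,0,0],1],
    [[0,0,-0.0005],[0,0,0],1],
    [[0,0,0],[0,0,0],1]
  ]
}}

```text
clock: 23.68
eef_pos: [0.4898, -0.3519, 0.0403]
eef_rot: [0.068, 0.998, 0.0, 0.0]
wrist_force: [-1.0, 0.8, -0.3]
finger_gap: 0.0498
grasp_force: 40.0
```

It has touched down. I'll release slowly and retreat straight up.

Request:
{"method": "apply_moves", "body": {
  "deltas": [
    [[0,0,0],[0,0,0],-0.15],
    [[0,0,0],[0,0,0],-0.2],
    [[0,0,0],[0,0,0],-0.3],
    [[0,0,0],[0,0,0],-0.4],
    [[0,0,0],[0,0,0],-0.4],
    [[0,0,0.01],[0,0,0],-0.4],
    [[0,0,0.02],[0,0,0],-0.4],
    [[0,0,0.03],[0,0,0],-0.4],
    [[0,0,0.04],[0,0,0],-0.4],
    [[0,0,0.04],[0,0,0],-0.4],
    [[0,0,0.04],[0,0,0],-0.4],
    [[0,0,0],[0,0,0],-0.4]
  ]
}}

```text
clock: 25.18
eef_pos: [0.4917, -0.3533, 0.225]
eef_rot: [0.068, 0.998, -0.002, 0.004]
wrist_force: [-0.1, -0.0, -0.2]
finger_gap: 0.0616
grasp_force: 0.0
```

```bash
python3 - <<'E'
from h import *
s=get_state();print(s["clock"],s["eef_pos"],s["wrist_force"],s["finger_gap"])
c=snap("wrist","w6");im=c["image"];h=cv2.cvtColor(im,cv2.COLOR_BGR2HSV)
ctr=np.array([.4895,-.352]);ax=np.array([np.cos(-.134),np.sin(-.134)])
g=ctr-.0355*ax;p=proj(c,[*g,.084]);print("gauge top exp",p)
m=((h[...,1]<40)&(h[...,2]>120)).astype(np.uint8)
n,l,st,ce=cv2.connectedComponentsWithStats(m)
for i in range(1,n):
    if st[i,4]>150: print(st[i],ce[i].round(1),ray(c,*ce[i],.084).round(4))
# tacks: expected colours & positions
for d in (.032,.052): 
    q=[*(ctr+d*ax),.048];print("tack px",proj(c,q))
E
```

```text
25.175 [ 0.49165329 -0.35331175  0.22502005] [-0.07076607 -0.03111193 -0.20550701] 0.061626020139027536
gauge top exp [321.26506811 147.42389113]
[304 132  30  31 746] [318.3 147.1] [ 0.4537 -0.3499  0.084 ]
[  0 206  17  34 366] [  5.6 223.9] [ 0.4854 -0.6597  0.084 ]
tack px [321.30260076 207.090792  ]
tack px [321.33559817 224.57222822]
```

The gauge top is seen as a 30×31 px disc, as expected for its size and height, and within 3 mm of the expected place. It is standing home and upright, so I'll hand in.

```bash
python3 -c "
from cell import job_done; print(job_done())"
```

```text
the job is handed in; nothing more can be done
None
```

The gauge went fully home in the middle holder, which now sits in the gift tray with the gauge standing in it, and the job is handed in; the hand-in returned no verdict.

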